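Shut the tilt-out bin and lock it past the spring plunger

ROBOT

A 6-joint arm with a two-finger parallel gripper is mounted at the origin on the work surface. World frame = base frame: x ahead of the robot, y to its left, z up, the work surface at z = 0. Lengths are in m, angles in rad, forces in N, time in s.
With the tool pointing down it reaches from about 0.3 to 0.85 m from the base axis. Payload 4.2 kg.
Tool frame: the origin (TCP) lies on the mounting face of the last link; the fingertips stand 191 mm ahead of it and the grasp point (between the pads) lies 172 mm ahead of it (robot.grip_point_offset is the distance from the TCP to the grasp point, in m); y points along the fingers, z is the direction in which the jaws open and shut, and the axes are right-handed (so a half turn about y gives the same grasp; the last joint's range is limited). The gripper opens to 91 mm and grips with 3 to 60 N. Pads are 32 mm wide; open, the fingers measure 118 mm over their backs; the gripper's body (76 mm by 178 mm) begins 60 mm behind the grasp point.
Start: joints at [1.31, 0.32, 1.565, -0, 1.257, -0.02], TCP at [0.137, 0.558, 0.405] pointing down, gripper open.
Joint ranges: [-3.11, 3.11], [-0.84, 2.01], [0.21, 2.61], [-1.34, 4.49], [0.05, 2.63], [-2.56, 2.56]. Speed limits (rad/s): [2.57, 2.57, 3.14, 3.14, 3.14, 3.14].

INTERFACE

Orientations are given as a unit quaternion [x, y, z, w].
In Python, from cell import robot gives the robot as it stands.
- The arm moves only by the tool play_rows, never from a script. Its argument "steps" is one flat list of numbers, 7 for each row, row after row: the shift along the tool's x, y, z in m, then the turn, a rotation vector about the tool's x, y, z in rad, then the closure, from 0 (fully open) to 1 (shut). A call has 1 to 10 rows; each row shifts and turns the commanded pose from where the row before left it, along the tool's axes as they then stand; what a row does not reach is not made up. A row lasts 1/8 s, in which the tool goes at most 62.5 mm and 10.7 degrees, less where a joint would pass 70% of its speed; a pose out of reach is approached as far as the arm can. A call with a gripper value outside its range is refused whole. The fingers move at their own pace and stop on an object; "squeeze" is the grip in N (left out, the last holds). Time passes only in rows, so rows that do not move let the fingers close. It gives the time, the measured TCP pose, the force and the opening at its end, in the units of the state.
- robot.state(): the state, without advancing time (a new reading comes with each control period).
- robot.camera(name): name is "scene" or "top" or "wrist"; returns a dict with "color" (480x640x3 uint8, red, green, blue), "z_map" (480x640 float32, m along the optical axis (not along the pixel's ray), 0 where there is no reading), "camera_matrix" (3x3 intrinsics, pixels), "dist" ([k1, k2, p1, p2, k3] as OpenCV has them; the pictures are not rectified), "rvec" (rotation vector, rad) and "tvec" (3), from world to camera coordinates, as OpenCV has them. Camera axes: x right, y down, z forward; pixel columns grow to the right and rows downward; lengths in m; the calibration is good to about 2 mm. A picture is of the moment at which its call begins.
- robot.job_done(): hands the job in, once; it reports no verdict.
The state is a dict: "time_s": time; "q": joint angles; "joint_vel": joint speeds; "tau": joint torques, N m; "eef_pos": TCP position; "ee_rot": TCP orientation; "contact_force": force on the tool from outside, world axes, zero at the start; "moment": the same for the moment, N m; "opening": opening from 0.0 (shut) to 1.0 (fully open).
Only numpy, scipy, OpenCV 4.12 (cv2) and the standard library are available. Lean on these libraries where they do the work, as an engineer would, in place of code of your own. Each camera call takes 0.05 s, during which the arm holds its last target.

TASK

Push the tilted-out clear bin fully shut with the fingertips. Then press the black spring tread down and, keeping it held down, push the orange lug of the slide bolt past the brass tooth until the bolt is fully home in front of the bin; lift your fingers off so that the tooth springs up behind the lug. Only press and push, and leave the cup, flashlight, headlamp and carabiner where they are.

Things in the scene. Friction and masses are not known exactly. Their poses are not given: they have to be found in the camera images.
- plate: Fixed stainless catch plate with bin, bolt and plunger. Origin on the work surface; x from its working side to its back, y along the bolt's travel (bolt on -y side, bin on +y), z up: the 'plate frame' (mm) used below. Deck 10 thick: x -90..10 for y -160..10, x -30..85 for y 10..145; back plate at x 81..85, 105 high. Two dark keepers over the bolt bar: x -21..3, y -118..-106 and -16..-4, 74 high.
- bin (a joint): Tilt of the clear bin, rad: 0 = shut (upright, at its stop), grows as its top leans out to plate -x; starts 0.3 to 0.5. Hinge along plate y at x 0, z 13 (front lower edge), stiff: stays where left, 2 to 4 N at the top edge moves it. Bin 118 wide (plate y 18.5..136.5), 72 deep, 90 tall, walls 4, open on top, orange strip along its front's top. Tilted out it blocks the bolt.
- bin_edge (a point): Middle of the top edge of the bin's front face (bin shut: plate frame 2, 77.5, 103).
- bolt (a joint): Travel of the slide bolt along plate +y, m: starts 0 to 0.010; the brass tooth stops it at 0.016 unless the tread is down; its lug is wholly past the tooth from 0.044; 0.055 = fully home at its stop, the bar's end 37 mm across the bin's front. Sliding takes about 2 N; it stays where left.
- lug_back (a point): Middle of the top edge of the lug's rear face, the face to push to plate +y (plate frame -60, -93 + travel, 75). The orange lug is an upright block x -82..-16, 16 thick along y, z 43..75, on the bolt's steel bar (x -16..-2, 160 long, z 43..67). Its underside is 3 above the tread at rest, so it passes over the tread.
- plunger (a joint): How far the spring plunger (tread and tooth in one) is pressed straight down, m: 0 = up, 0.012 = bottom stop. Spring about 3 N at the top to 8 N at the bottom. The lug can pass the tooth once it is pressed over 0.007; 0.009 to 0.010 is comfortable. Released it springs up, unless the lug is over the tooth.
- tread_mid (a point): Middle of the top of the plunger's black ribbed tread (plate frame -60, -90.5, 40 at rest). Tread flat, x -85..-36, y -153..-28; fingers press it behind the lug (to plate -y) and may slide along it while pressing. The brass tooth is fixed beside it: x -36..-18, y -61..-49, top at z 49 at rest.
- cup: Loose grey plastic cup, 72 mm across the rim, 85 tall, standing; origin at its underside. Bystander.
- flashlight: Loose black flashlight standing on its head, 38 mm across, 115 tall; origin at its underside. Bystander.
- headlamp: Loose orange headlamp housing, 36 x 80 x 36 mm, lying; origin at its underside. Bystander.
- carabiner: Loose blue carabiner lying flat, 84 x 46 x 10 mm; origin at its underside. Bystander.

How it is judged:
On the way, in this order (a step that is already met when the one before it is completed fails the run):
1. the bin is pushed shut (within 0.04 rad) before the bolt passes the tooth (value of joint bin below 0.04 rad and value of joint bolt below 0.02 m), for 0.1 s.
2. the fingers hold the tread down (over 5 mm, over 0.8 N) while the lug passes over the tooth (bolt between 28 and 44 mm) (value of joint bolt between 0.028 and 0.044 m and value of joint plunger above 0.005 m and contact force between the fingers and plunger above 0.8 N), for 0.02 s.
At the end, for the whole second after the job is handed in: The bin is shut (within 0.05 rad), the bolt is home (beyond 50 mm of its 55 mm), the plunger has sprung up behind the lug (within 3 mm of its top) and cup, flashlight, headlamp and carabiner are within 15 mm of where they stood (value of joint bin below 0.05 rad and value of joint bolt above 0.05 m and value of joint plunger below 0.003 m and velocity of joint bolt below 0.01 m/s and distance of each of cup, flashlight, headlamp, carabiner from where it was at the start of the episode below 0.015 m); the robot touches nothing.
It fails at once if the lug is forced through the tooth with the plunger up (value of joint bolt between 0.021 and 0.038 m and value of joint plunger below 0.004 m).
It fails at once if a bystander is lifted, carried or knocked (moved over 15 mm) (distance of any of cup, flashlight, headlamp, carabiner from where it was at the start of the episode above 0.015 m).
It also fails if it takes over 46 s, if anything falls off the work surface, if the arm or the gripper's body presses on something with over 40 N, if the wrist force passes 120 N, or if a joint passes its speed limit or range.

## Working session

There is one attempt and no reset: what is moved stays moved. The work goes in short steps, Python scripts to look and compute and a tool call to move; the robot and the scene stay as the last step left them, time stands still between calls to the robot, and variables do not carry over. Pictures are saved under pics/ and viewed, and the job is handed in when it is done.

Besides the shell and the picture viewer there is one more tool, called after "Request:" by a JSON object that holds its "name" and its "arguments", one argument or row to a line. play_rows: Moves the arm, as the interface text tells. Its arguments: {"type":"object","properties":{"steps":{"type":"array"},"squeeze":{"type":"number"}},"required":["steps"]}

```bash
ls; mkdir -p pics
cat > h.py <<'E'
import numpy as np, cv2
from cell import robot
from scipy.spatial.transform import Rotation as R
def shot(n,tag):
    c=robot.camera(n); cv2.imwrite(f'pics/{tag}.png',c['color'][:,:,::-1]); np.savez(f'pics/{tag}.npz',**c); return c
def cloud(c):
    K=np.array(c['camera_matrix']);d=np.array(c['dist'],float)
    z=np.array(c['z_map']);h,w=z.shape
    u,v=np.meshgrid(np.arange(w),np.arange(h))
    p=cv2.undistortPoints(np.stack([u,v],-1).reshape(-1,1,2).astype(float),K,d).reshape(h,w,2)
    P=np.dstack([p*z[...,None],z])
    Rm=cv2.Rodrigues(np.array(c['rvec'],float))[0];t=np.array(c['tvec'],float).ravel()
    W=(P-t)@Rm; W[z==0]=np.nan
    return W
E
python3 - <<'E'
from h import *
for n in ['scene','top']: shot(n,n+'0')
s=robot.state()
for k in ['time_s','eef_pos','ee_rot','contact_force','opening','q']: print(k,s[k])
print(R.from_quat(s['ee_rot']).as_matrix().round(3))
E
```

```text
pics
time_s 0.1
eef_pos [0.13708152 0.55828701 0.40401447]
ee_rot [ 0.70254265 -0.08500861  0.08484902 -0.70143282]
contact_force [-0.12228095 -0.331309    0.01435548]
opening 0.9994646777584091
q [ 1.31001333e+00  3.20252776e-01  1.56549369e+00  4.06014171e-06
  1.25743186e+00 -1.99878778e-02]
[[ 0.971 -0.     0.238]
 [-0.238 -0.002  0.971]
 [-0.    -1.    -0.002]]
```

View pics/scene0.png

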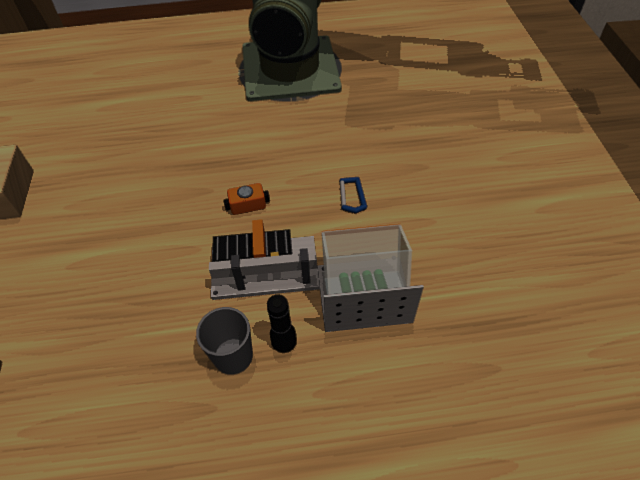

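View pics/top0.png

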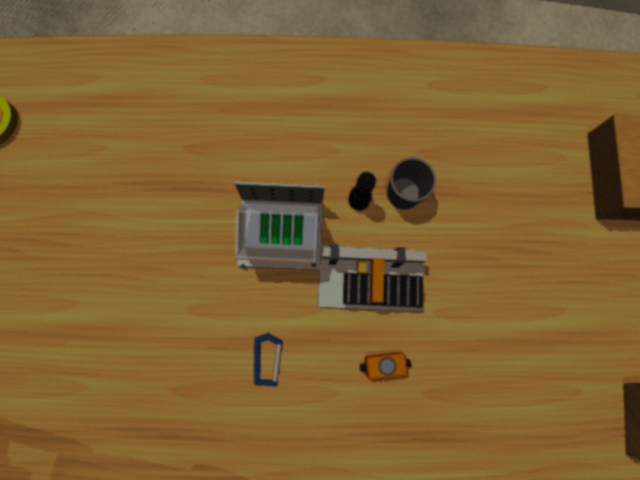

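The scene view faces the robot: bolt at (265,250), bin at (365,270), headlamp and carabiner on the robot side, cup and flashlight behind. The top view shows the lug at (378,282), the tooth at (362,267) and the tread at (345-423,290).

Run:
```python
from h import *
for n in ['scene0','top0']:
    c=dict(np.load(f'pics/{n}.npz')); W=cloud(c)
    print(n,c['camera_matrix'].round(1).tolist(),'cam pos',(-cv2.Rodrigues(c['rvec'])[0].T@c['tvec'].ravel()).round(3))
    rgb=c['color'].astype(int); 
    hsv=cv2.cvtColor(c['color'],cv2.COLOR_RGB2HSV)
    z=W[...,2]; x=W[...,0]; y=W[...,1]
    print(np.nanpercentile(z,[5,50,95]))
    m=(z>0.02)&(z<.2)&(x>.2)&(x<.8)&(abs(y)<.45)
    k,lab,st,ce=cv2.connectedComponentsWithStats(m.astype(np.uint8))
    for i in range(1,k):
        if st[i,4]>60:
            q=W[lab==i]; print(st[i],q.min(0).round(3),q.max(0).round(3))
t=dict(np.load('pics/top0.npz'));
im=cv2.resize(t['color'][160:400,220:450,::-1],None,fx=3.4,fy=2.5*1,interpolation=cv2.INTER_CUBIC)
im=cv2.resize(t['color'][165:395,220:450,::-1],None,fx=2.6,fy=2.6,interpolation=cv2.INTER_CUBIC)
cv2.imwrite('pics/topz.png',im)
s=dict(np.load('pics/scene0.npz'))
cv2.imwrite('pics/scz.png',cv2.resize(s['color'][170:380,190:440,::-1],None,fx=2.8,fy=2.8,interpolation=cv2.INTER_CUBIC))
```

```text
scene0 [[506.0, 0.0, 323.3], [0.0, 506.0, 249.6], [0.0, 0.0, 1.0]] cam pos [ 0.995 -0.049  0.689]
[-2.78355280e-03 -9.42477014e-05  5.98333499e-02]
[223 183  46  26 777] [ 0.374 -0.153  0.02 ] [ 0.417 -0.074  0.04 ]
[ 209  219  108   69 4141] [ 0.485 -0.171  0.02 ] [ 0.579 -0.01   0.078]
[ 322  224  102  103 8424] [ 0.544 -0.011  0.02 ] [0.665 0.124 0.126]
[ 267  294   29   54 1118] [ 0.653 -0.091  0.02 ] [ 0.686 -0.054  0.119]
[ 196  307   56   64 2376] [ 0.644 -0.184  0.02 ] [ 0.716 -0.114  0.088]
top0 [[526.3, 0.0, 315.3], [0.0, 526.3, 239.6], [0.0, 0.0, 1.0]] cam pos [0.438 0.016 0.86 ]
[-7.48155838e-01  2.24543279e-04  3.49696227e-02]
[ 388  157   48   51 1365] [ 0.643 -0.184  0.02 ] [ 0.713 -0.114  0.089]
[349 171  27  37 680] [ 0.647 -0.091  0.02 ] [ 0.68  -0.055  0.119]
[ 234  181   91   21 1462] [ 0.655 -0.011  0.02 ] [0.664 0.124 0.109]
[ 235  203   83   60 4503] [ 0.544 -0.002  0.02 ] [0.647 0.118 0.126]
[ 322  244  104   64 4133] [ 0.484 -0.17   0.022] [ 0.577 -0.01   0.079]
[ 361  352   50   28 1049] [ 0.372 -0.152  0.02 ] [ 0.414 -0.074  0.043]
```

Run:
```python
from h import *
for n in ['scene0','top0']:
    c=dict(np.load(f'pics/{n}.npz')); W=cloud(c)
    hsv=cv2.cvtColor(c['color'],cv2.COLOR_RGB2HSV); z=W[...,2]
    # deck/other gray pts: low-saturation; orange lug
    m=(hsv[...,0]<16)&(hsv[...,1]>190)&(hsv[...,2]>120)&(z>.06)&(z<.09)
    k,lab,st,ce=cv2.connectedComponentsWithStats(m.astype(np.uint8))
    for i in range(1,k):
        if st[i,4]>25:
            q=W[lab==i]; r=cv2.minAreaRect((q[:,:2]*1000).astype(np.float32)); print(n,st[i],q.mean(0).round(4),r)
    # back plate: z>.06
    m=(z>.102)&(z<.112)&(hsv[...,1]<70)
    q=W[m]; q=q[(q[:,0]>.2)&(q[:,0]<.8)&(abs(q[:,1])<.3)]
    print(len(q), q.mean(0), q.min(0),q.max(0))
    # all z histogram in region
```

```text
scene0 [252 220  12  35 337] [ 0.5242 -0.0942  0.0748] ((523.5191650390625, -94.07609558105469), (15.214064598083496, 66.10543060302734), 88.94142150878906)
999 [0.63397266 0.04884808 0.106046  ] [ 0.55823631 -0.08497471  0.10201516] [0.68117977 0.1230816  0.11196974]
417 [0.62917755 0.05237826 0.1059074 ] [ 0.54761165 -0.07877795  0.10200341] [0.66205753 0.12188863 0.11198405]
```

View pics/topz.png

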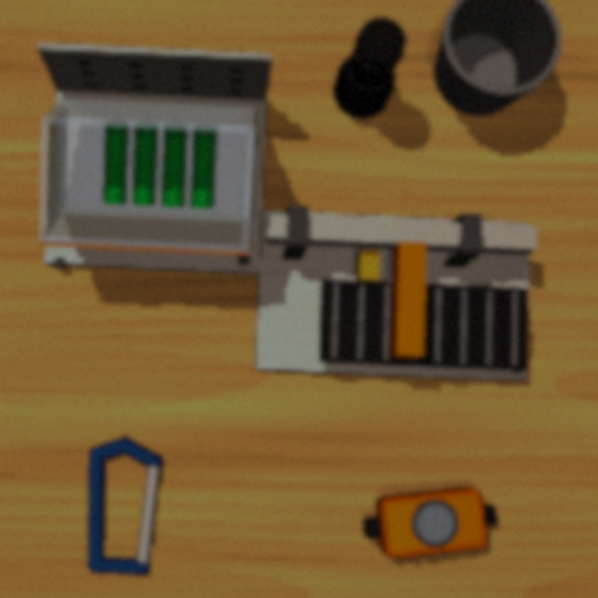

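View pics/scz.png

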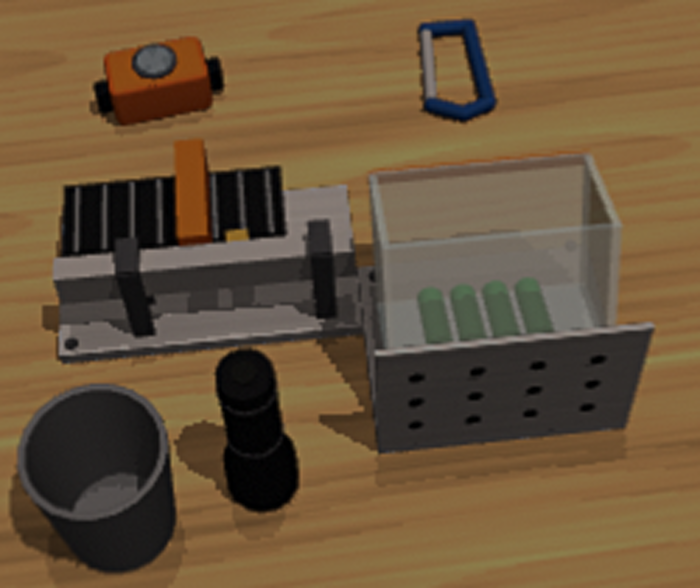

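Run:
```python
from h import *
from scipy.optimize import least_squares
S=dict(np.load('pics/scene0.npz'));T=dict(np.load('pics/top0.npz'))
WS,WT=cloud(S),cloud(T)
def rect(q,name):
    r=cv2.minAreaRect((q[:,:2]*1000).astype(np.float32)); b=cv2.boxPoints(r); print(name,len(q),q.mean(0).round(4),'size',np.round(r[1],1),'ang',round(r[2],2)); print(b.round(1).tolist())
def sel(W,lo,hi):
    q=W.reshape(-1,3); return q[np.all((q>lo)&(q<hi),1)]
# back plate vertical face pts
for W,n in [(WS,'S'),(WT,'T')]:
    q=sel(W,[.645,-.02,.02],[.68,.14,.100]); 
    # line fit x = a + b*y
    A=np.c_[np.ones(len(q)),q[:,1]]; s=np.linalg.lstsq(A,q[:,0],rcond=None)[0]; print(n,'backface x=',s,'yaw deg',-np.degrees(np.arctan(s[1])),'std',(q[:,0]-A@s).std())
    print(' y range by pct',np.percentile(q[:,1],[0.5,2,98,99.5]))
    rect(sel(W,[.645,-.03,.095],[.68,.14,.115]),n+' backtop')
    rect(sel(W,[.48,-.2,.0705],[.555,0,.0785]),n+' lug')
    rect(sel(W,[.47,-.2,.034],[.535,-.03,.0435]),n+' tread')
    rect(sel(W,[.45,-.2,.006],[.6,-.01,.014]),n+' deck')
    rect(sel(W,[.552,-.2,.064],[.6,-.00,.0695]),n+' bar')
    rect(sel(W,[.50,-.0,.11],[.6,.13,.14]),n+' binedge')
```

```text
S backface x= [0.66037119 0.03061549] yaw deg -1.7535903336905412 std 0.0005800767855419806
 y range by pct [-0.01076009 -0.00853365  0.12098887  0.12316972]
S backtop 593 [0.6614 0.056  0.1019] size [134.3   6. ] ang 88.43
[[656.0, -10.699999809265137], [662.0999755859375, -10.800000190734863], [665.7000122070312, 123.4000015258789], [659.7000122070312, 123.5999984741211]]
S lug 382 [ 0.5248 -0.095   0.0746] size [ 64.2 112.1] ang 0.81
[[489.29998779296875, -24.5], [490.8999938964844, -136.60000610351562], [555.0999755859375, -135.6999969482422], [553.5, -23.600000381469727]]
S tread 1566 [ 0.5108 -0.1106  0.0399] size [126.1  50.4] ang 89.31
[[484.3999938964844, -170.0], [534.7999877929688, -170.60000610351562], [536.2999877929688, -44.5], [485.8999938964844, -43.900001525878906]]
S deck 2158 [ 0.5583 -0.0865  0.0097] size [168.1 101.7] ang 89.64
[[483.29998779296875, -177.60000610351562], [585.0, -178.1999969482422], [586.0999755859375, -10.100000381469727], [484.3999938964844, -9.5]]
S bar 837 [ 0.5649 -0.091   0.0666] size [172.6  32.3] ang 82.18
[[538.0, -167.10000610351562], [
[... 1055 characters left out ...]
 [488.20001220703125, -44.099998474121094]]
T deck 2151 [ 0.5282 -0.0718  0.0102] size [168.1 101. ] ang 88.38
[[478.79998779296875, -175.3000030517578], [579.7999877929688, -178.10000610351562], [584.5999755859375, -10.100000381469727], [483.6000061035156, -7.300000190734863]]
T bar 750 [ 0.5629 -0.092   0.0671] size [ 19.9 157.4] ang 0.64
[[552.2999877929688, -11.600000381469727], [554.0999755859375, -169.10000610351562], [574.0, -168.8000030517578], [572.2000122070312, -11.399999618530273]]
T binedge 86 [0.5882 0.0584 0.1141] size [117.6  30.5] ang 85.76
[[568.5999755859375, 0.699999988079071], [599.0, -1.5], [607.7000122070312, 115.80000305175781], [577.2999877929688, 118.0999984741211]]
```

Plate fit: origin about (0.5743, -0.0187), yaw about -1.73°. The tread, deck and back plate agree to within 1 mm, and the lug gives a bolt travel of about 8 mm. First I turn the tool so its x and z lie along plate x and y, close the fingers and head for the bin.

Request:
{"name": "play_rows", "arguments": {
  "steps": [0, 0, 0, 0, -0.105, 0, 1, 0, 0, 0, 0, -0.105, 0, 1, 0.03, 0, -0.04, 0, 0, 0, 1, 0.03, 0, -0.04, 0, 0, 0, 1, 0.03, 0, -0.04, 0, 0, 0, 1, 0.03, 0, -0.04, 0, 0, 0, 1, 0.03, 0, -0.04, 0, 0, 0, 1, 0.03, 0, -0.04, 0, 0, 0, 1, 0.03, 0, -0.04, 0, 0, 0, 1, 0.03, 0, -0.04, 0, 0, 0, 1],
  "squeeze": 20
}}

```text
time_s: 1.35
eef_pos: [0.3677, 0.2297, 0.4046]
ee_rot: [-0.707, 0.011, -0.011, 0.707]
contact_force: [0.7, 0.1, 0.2]
opening: 0.007
```

```bash
cat >> h.py <<'E'
O=np.array([574.3,-18.7]); A=np.radians(-1.73)
def rep():
    s=robot.state(); M=R.from_quat(s['ee_rot']).as_matrix(); tip=(np.array(s['eef_pos'])+M[:,1]*.191)*1000
    d=tip[:2]-O; c,n=np.cos(A),np.sin(A)
    print('t',round(s['time_s'],2),'tip plate',np.round([c*d[0]+n*d[1],-n*d[0]+c*d[1],tip[2]],1),'F',np.round(s['contact_force'],1),'op',round(s['opening'],3))
    print('tool x head deg',np.degrees(np.arctan2(M[1,0],M[0,0])).round(2),'y',M[:,1].round(3))
E
python3 -c "
from h import *
rep()"
```

```text
t 1.35 tip plate [-214.   242.   213.6] F [0.7 0.1 0.2] op 0.007
tool x head deg -1.76 y [-0.  0. -1.]
```

Request:
{"name": "play_rows", "arguments": {
  "steps": [0.03, 0, -0.04, 0, 0, 0, 1, 0.03, 0, -0.04, 0, 0, 0, 1, 0.03, 0, -0.04, 0, 0, 0, 1, 0.03, 0, -0.04, 0, 0, 0, 1, 0, 0.03, 0, 0, 0, 0, 1, 0, 0.04, 0, 0, 0, 0, 1, 0, 0.04, 0, 0, 0, 0, 1, 0, 0.025, 0, 0, 0, 0, 1, 0, 0, 0, 0, 0, 0, 1]
}}

```text
time_s: 2.48
eef_pos: [0.4814, 0.0675, 0.2679]
ee_rot: [0.707, -0.013, 0.009, -0.707]
contact_force: [0.2, -0.8, 0.1]
opening: 0.006
```

Run:
```python
from h import *
rep()
for n in ['scene','top']: 
    c=shot(n,n+'1')
    im=c['color'][150:390,180:500,::-1]
    cv2.imwrite(f'pics/{n}1z.png',cv2.resize(im,None,fx=2.4,fy=2.4,interpolation=cv2.INTER_CUBIC))
```

```text
t 2.48 tip plate [-96.5  83.2  76.9] F [ 0.2 -0.8  0.1] op 0.006
tool x head deg -1.77 y [-0.005 -0.    -1.   ]
```

View pics/scene1z.png

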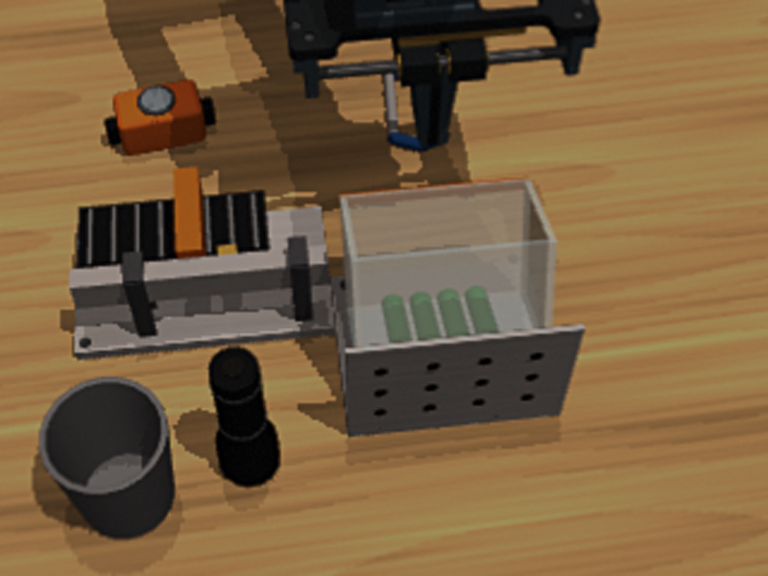

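View pics/top1z.png

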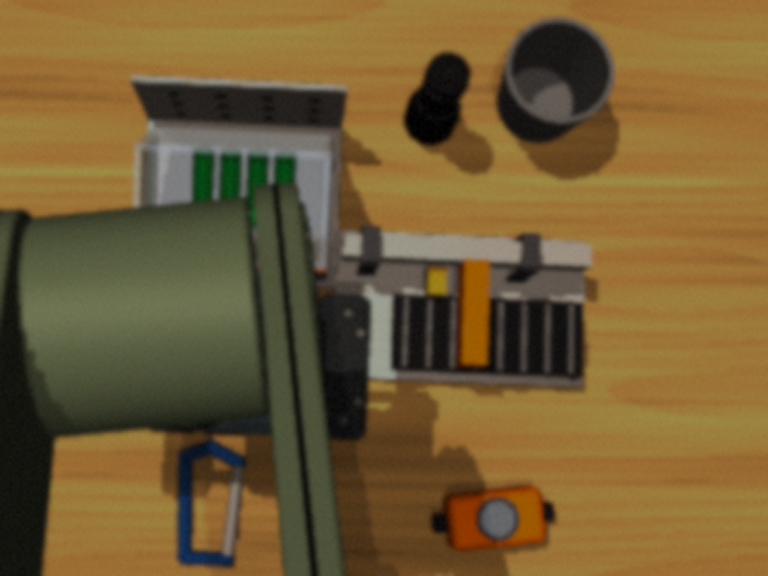

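The closed fingers stand in front of the bin at about (435,130) in the scene crop; the bin is still tilted out and the other objects are undisturbed. Next I push toward plate +x.

Request:
{"name": "play_rows", "arguments": {
  "steps": [0.015, 0, 0, 0, 0, 0, 1, 0.015, 0, 0, 0, 0, 0, 1, 0.012, 0, 0, 0, 0, 0, 1, 0.01, 0, 0, 0, 0, 0, 1, 0.01, 0, 0, 0, 0, 0, 1]
}}

```text
time_s: 3.2
eef_pos: [0.5445, 0.0656, 0.2696]
ee_rot: [0.707, -0.011, 0.01, -0.707]
contact_force: [-1.4, 0.8, 1.7]
opening: 0.005
```

```bash
python3 -c "
from h import *
rep()"
```

```text
t 3.2 tip plate [-32.6  83.4  78.6] F [-1.4  0.8  1.7] op 0.005
tool x head deg -1.77 y [-0.001 -0.    -1.   ]
```

Request:
{"name": "play_rows", "arguments": {
  "steps": [0.006, 0, 0, 0, 0, 0, 1, 0.005, 0, 0, 0, 0, 0, 1, 0.003, 0, 0, 0, 0, 0, 1, 0, 0, 0, 0, 0, 0, 1]
}}

```text
time_s: 3.7
eef_pos: [0.5584, 0.0652, 0.2697]
ee_rot: [-0.707, 0.011, -0.011, 0.707]
contact_force: [0.0, -0.4, -0.2]
opening: 0.006
```

```bash
python3 -c "
from h import *
rep()"
```

```text
t 3.7 tip plate [-18.3  83.4  78.7] F [ 0.  -0.4 -0.2] op 0.006
tool x head deg -1.77 y [ 0.001  0.    -1.   ]
```

Request:
{"name": "play_rows", "arguments": {
  "steps": [0.002, 0, 0, 0, 0, 0, 1, 0.002, 0, 0, 0, 0, 0, 1]
}}

```text
time_s: 3.95
eef_pos: [0.5616, 0.0651, 0.2697]
ee_rot: [-0.707, 0.012, -0.01, 0.707]
contact_force: [-5.7, 1.2, 4.3]
opening: 0.003
```

Request:
{"name": "play_rows", "arguments": {
  "steps": [0.001, 0, 0, 0, 0, 0, 1, 0.001, 0, 0, 0, 0, 0, 1]
}}

```text
time_s: 4.2
eef_pos: [0.5623, 0.0651, 0.2697]
ee_rot: [-0.707, 0.013, -0.009, 0.707]
contact_force: [-10.1, 1.6, 7.2]
opening: 0.008
```

Run:
```python
from h import *
rep()
for n in ['scene']: 
    c=shot(n,n+'2')
    im=c['color'][150:390,180:500,::-1]
    cv2.imwrite(f'pics/{n}2z.png',cv2.resize(im,None,fx=2.4,fy=2.4,interpolation=cv2.INTER_CUBIC))
```

```text
t 4.2 tip plate [-15.8  83.4  78.7] F [-10.1   1.6   7.2] op 0.008
tool x head deg -1.77 y [-0.007  0.    -1.   ]
```

View pics/scene2z.png

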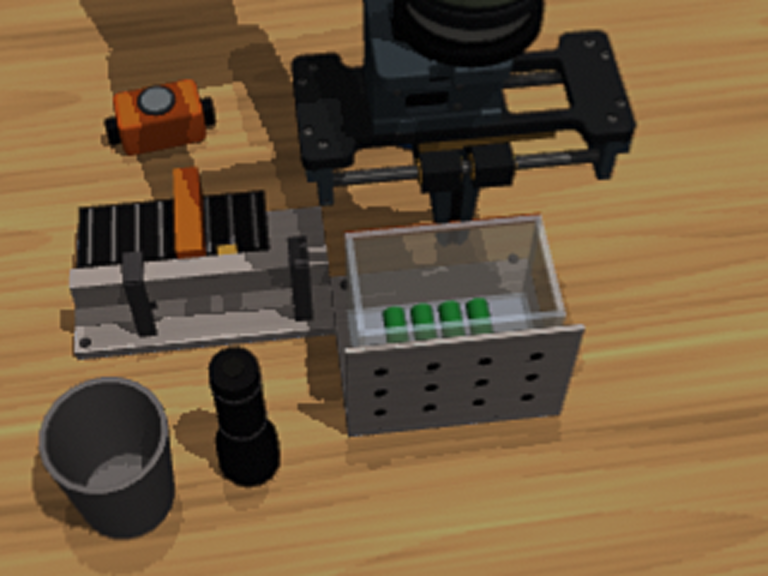

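The bin stands upright against its back plate at about (455,280), and the force rose to 10 N at the expected stop (finger face at plate x ≈ 0). I back off and move behind the lug.

Request:
{"name": "play_rows", "arguments": {
  "steps": [-0.022, 0, 0, 0, 0, 0, 1, -0.026, -0.015, 0, 0, 0, 0, 1, 0, -0.015, -0.04, 0, 0, 0, 1, 0, 0, -0.04, 0, 0, 0, 1, 0, 0, -0.04, 0, 0, 0, 1, 0, 0, -0.04, 0, 0, 0, 1, 0, 0, -0.035, 0, 0, 0, 1, 0, 0, 0, 0, 0, 0, 1]
}}

```text
time_s: 5.25
eef_pos: [0.5104, -0.1303, 0.2999]
ee_rot: [0.707, -0.011, 0.013, -0.707]
contact_force: [0.6, 0.5, -0.5]
opening: 0.007
```

Run:
```python
from h import *
rep()
for n in ['scene','wrist']: 
    c=shot(n,n+'3')
    im=c['color'][150:390,180:500,::-1] if n=='scene' else c['color'][:,:,::-1]
    cv2.imwrite(f'pics/{n}3z.png',cv2.resize(im,None,fx=2.4,fy=2.4,interpolation=cv2.INTER_CUBIC) if n=='scene' else im)
    if n=='scene':
        W=cloud(c);q=W.reshape(-1,3)*1000;d=q[:,:2]-O;cc,s=np.cos(A),np.sin(A)
        P=np.c_[cc*d[:,0]+s*d[:,1],-s*d[:,0]+cc*d[:,1],q[:,2]]
        m=(P[:,1]>15)&(P[:,1]<140)&(P[:,0]>-60)&(P[:,0]<80)&(P[:,2]>85)
        print('bin top',P[m].min(0),P[m].max(0),np.percentile(P[m],[2,50,98],axis=0).round(1))
        m=(abs(P[:,0]+60)<15)&(P[:,2]>72)&(P[:,2]<78)&(P[:,1]<-40)
        print('lug y',np.percentile(P[m,1],[2,50,98]))
```

```text
t 5.25 tip plate [ -60.1 -113.6  108.9] F [ 0.6  0.5 -0.5] op 0.007
tool x head deg -1.95 y [ 0.002 -0.001 -1.   ]
bin top [ 0.30840947 18.60914809 85.01127087] [ 76.15860876 137.05728417 105.77641429] [[  1.8  18.8  86.1]
 [ 20.5  80.3 100.5]
 [ 75.2 135.8 104.6]]
lug y [-84.07698799 -76.96414567 -69.29391819]
```

View pics/scene3z.png

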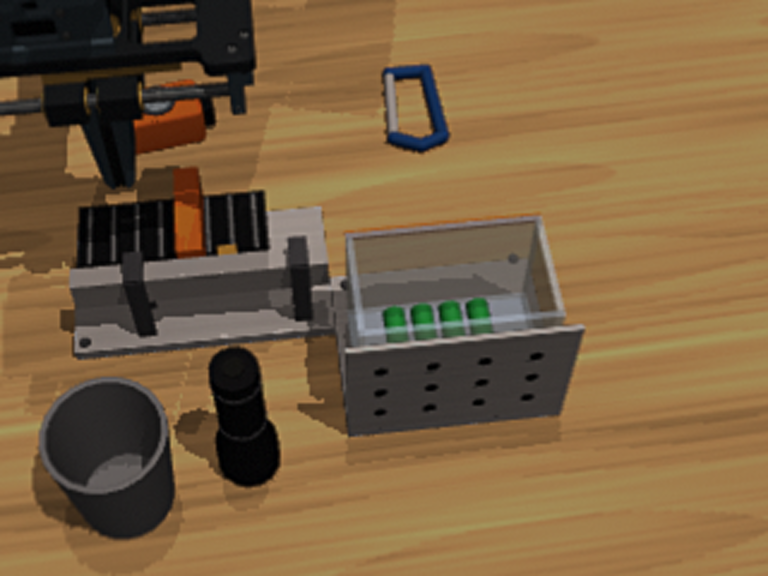

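View pics/wrist3z.png

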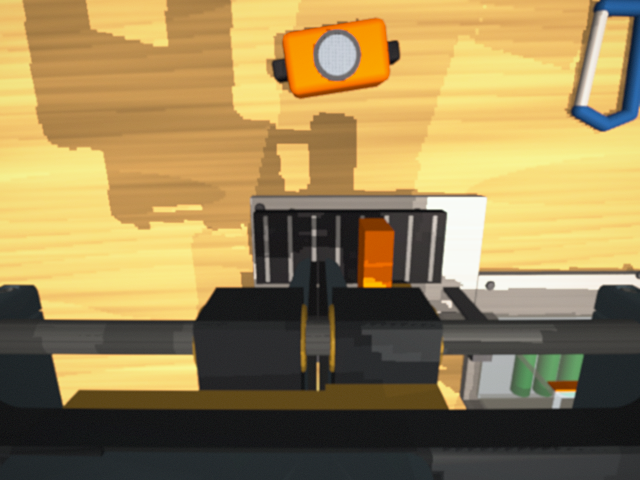

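The bin edge measures x ≈ 1.8, so it is shut. The lug is at y -84.5..-69, giving a bolt travel of about 8.4 mm. The fingers hang over the tread behind the lug, so I press down.

Request:
{"name": "play_rows", "arguments": {
  "steps": [0, 0.03, 0, 0, 0, 0, 1, 0, 0.03, 0, 0, 0, 0, 1, 0, 0.006, 0, 0, 0, 0, 1, 0, 0.004, 0, 0, 0, 0, 1, 0, 0.004, 0, 0, 0, 0, 1, 0, 0, 0, 0, 0, 0, 1]
}}

```text
time_s: 6.1
eef_pos: [0.5105, -0.1281, 0.2266]
ee_rot: [-0.707, 0.01, -0.012, 0.707]
contact_force: [0.1, 2.2, 4.7]
opening: 0.004
```

```bash
python3 -c "
from h import *
rep()"
```

```text
t 6.1 tip plate [ -60.2 -111.3   35.6] F [0.1 2.2 4.7] op 0.004
tool x head deg -1.77 y [ 0.002  0.    -1.   ]
```

Request:
{"name": "play_rows", "arguments": {
  "steps": [0, 0.003, 0, 0, 0, 0, 1, 0, 0.0025, 0, 0, 0, 0, 1, 0, 0, 0, 0, 0, 0, 1]
}}

```text
time_s: 6.48
eef_pos: [0.5105, -0.1283, 0.2212]
ee_rot: [-0.707, 0.01, -0.012, 0.707]
contact_force: [-1.5, 2.3, 6.3]
opening: 0.005
```

```bash
python3 -c "
from h import *
rep()"
```

```text
t 6.47 tip plate [ -60.1 -111.4   30.2] F [-1.5  2.3  6.3] op 0.005
tool x head deg -1.78 y [ 0.002  0.    -1.   ]
```

Request:
{"name": "play_rows", "arguments": {
  "steps": [0, 0, 0.005, 0, 0, 0, 1, 0, 0, 0.005, 0, 0, 0, 1, 0, 0, 0.005, 0, 0, 0, 1, 0, 0, 0.004, 0, 0, 0, 1]
}}

```text
time_s: 6.98
eef_pos: [0.5118, -0.1106, 0.2218]
ee_rot: [0.708, -0.009, 0.012, -0.706]
contact_force: [-1.9, -5.0, 6.2]
opening: 0.004
```

```bash
python3 -c "
from h import *
rep()"
```

```text
t 6.97 tip plate [-58.7 -94.4  30.8] F [-1.9 -5.   6.2] op 0.004
tool x head deg -1.68 y [ 0.005 -0.004 -1.   ]
```

Request:
{"name": "play_rows", "arguments": {
  "steps": [0, 0.0005, 0.004, 0, 0, 0, 1, 0, 0, 0.004, 0, 0, 0, 1, 0, 0, 0.004, 0, 0, 0, 1]
}}

```text
time_s: 7.35
eef_pos: [0.5122, -0.0987, 0.2215]
ee_rot: [0.708, -0.009, 0.012, -0.706]
contact_force: [-0.4, -6.2, 7.1]
opening: 0.003
```

Run:
```python
from h import *
rep()
c=shot('scene','scene4')
cv2.imwrite('pics/scene4z.png',cv2.resize(c['color'][150:390,180:500,::-1],None,fx=2.4,fy=2.4,interpolation=cv2.INTER_CUBIC))
```

```text
t 7.35 tip plate [-58.6 -82.6  30.5] F [-0.4 -6.2  7.1] op 0.003
tool x head deg -1.69 y [ 0.005 -0.004 -1.   ]
```

View pics/scene4z.png

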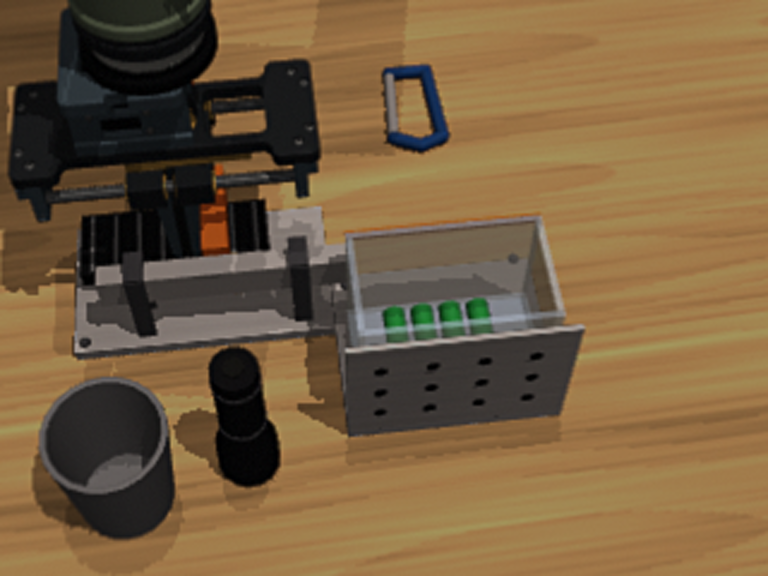

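The tread is down and the lug has moved right to about (213,225), over the tooth. I continue the push.

Request:
{"name": "play_rows", "arguments": {
  "steps": [0, 0, 0.005, 0, 0, 0, 1, 0, 0, 0.005, 0, 0, 0, 1, 0, 0, 0.005, 0, 0, 0, 1, 0, 0, 0.005, 0, 0, 0, 1]
}}

```text
time_s: 7.9
eef_pos: [0.5128, -0.0786, 0.2215]
ee_rot: [0.708, -0.009, 0.012, -0.706]
contact_force: [-1.8, -4.6, 7.7]
opening: 0.003
```

```bash
python3 -c "
from h import *
rep()"
```

```text
t 7.9 tip plate [-58.6 -62.4  30.5] F [-1.8 -4.6  7.7] op 0.003
tool x head deg -1.68 y [ 0.005 -0.004 -1.   ]
```

Request:
{"name": "play_rows", "arguments": {
  "steps": [0, 0, 0.004, 0, 0, 0, 1, 0, 0, 0.003, 0, 0, 0, 1, 0, 0, 0.002, 0, 0, 0, 1]
}}

```text
time_s: 8.28
eef_pos: [0.5131, -0.0696, 0.2214]
ee_rot: [0.708, -0.009, 0.012, -0.706]
contact_force: [-0.3, -5.5, 7.3]
opening: 0.004
```

Request:
{"name": "play_rows", "arguments": {
  "steps": [0, 0, 0.002, 0, 0, 0, 1, 0, 0, 0.001, 0, 0, 0, 1]
}}

```text
time_s: 8.52
eef_pos: [0.5132, -0.0673, 0.2215]
ee_rot: [0.709, -0.008, 0.012, -0.705]
contact_force: [-1.1, -11.9, 7.7]
opening: 0.003
```

```bash
python3 -c "
from h import *
rep()"
```

```text
t 8.53 tip plate [-58.6 -51.4  30.5] F [ -1.1 -11.9   7.7] op 0.003
tool x head deg -1.61 y [ 0.005 -0.005 -1.   ]
```

The y force jumped to 12 N exactly at the expected stop (-51.5). I ease back and lift off.

Request:
{"name": "play_rows", "arguments": {
  "steps": [0, 0, -0.003, 0, 0, 0, 1, 0, 0, -0.003, 0, 0, 0, 1, 0, -0.01, 0, 0, 0, 0, 1, 0, -0.03, 0, 0, 0, 0, 1, 0, -0.04, 0, 0, 0, 0, 1, -0.03, -0.03, 0, 0, 0, 0, 1, -0.06, 0, 0, 0, 0, 0, 1, -0.06, 0, 0, 0, 0, 0, 1, 0, 0, 0, 0, 0, 0, 1]
}}

```text
time_s: 9.65
eef_pos: [0.3576, -0.0664, 0.3295]
ee_rot: [0.707, -0.012, 0.01, -0.707]
contact_force: [0.7, -0.6, 0.6]
opening: 0.005
```

Run:
```python
from h import *
rep()
c=shot('scene','scene5')
cv2.imwrite('pics/scene5z.png',cv2.resize(c['color'][150:390,180:500,::-1],None,fx=2.4,fy=2.4,interpolation=cv2.INTER_CUBIC))
W=cloud(c);q=W.reshape(-1,3)*1000;d=q[:,:2]-O;cc,s=np.cos(A),np.sin(A)
P=np.c_[cc*d[:,0]+s*d[:,1],-s*d[:,0]+cc*d[:,1],q[:,2]]
def b(n,lo,hi):
    m=np.all((P>lo)&(P<hi),1); print(n,m.sum(),np.percentile(P[m],[2,50,98],axis=0).round(1).tolist() if m.any() else '')
b('lug',[-75,-110,72],[-25,0,78]); b('tread',[-82,-150,20],[-40,-45,48]); b('tooth',[-34,-60,35],[-20,-50,55]); b('bin',[-60,15,85],[80,140,115])
b('barend',[-14,-5,60],[-4,70,72])
for n in ['scene0','scene5']:
    W=cloud(dict(np.load(f'pics/{n}.npz')))
    for nm,lo,hi in [('flash',[.63,-.1,.02],[.70,-.04,.13]),('cup',[.63,-.2,.02],[.73,-.105,.1]),('head',[.36,-.17,.02],[.43,-.06,.06]),('carab',[.33,.03,.005],[.46,.13,.02])]:
        q=W.reshape(-1,3); q=q[np.all((q>lo)&(q<hi),1)]; print(n,nm,len(q),np.median(q,0).round(4) if len(q) else '')
```

```text
t 9.65 tip plate [-215.8  -54.2  138.5] F [ 0.7 -0.6  0.6] op 0.005
tool x head deg -1.79 y [-0.003 -0.    -1.   ]
lug 271 [[-73.6, -37.4, 72.9], [-49.1, -29.7, 75.0], [-26.2, -22.1, 76.7]]
tread 1378 [[-81.0, -148.2, 37.5], [-60.5, -97.5, 39.9], [-41.0, -47.2, 42.3]]
tooth 20 [[-33.7, -59.8, 46.9], [-31.3, -55.2, 49.2], [-28.2, -50.5, 50.1]]
bin 1722 [[1.6, 18.8, 85.9], [20.3, 81.3, 100.4], [75.2, 135.8, 104.5]]
barend 79 [[-13.9, -2.5, 65.0], [-9.5, 8.1, 66.9], [-4.5, 19.0, 68.4]]
scene0 flash 1118 [ 0.6765 -0.0724  0.082 ]
scene0 cup 2376 [ 0.6682 -0.1507  0.0627]
scene0 head 777 [ 0.4016 -0.1124  0.0349]
scene0 carab 449 [0.4057 0.0766 0.0086]
scene5 flash 1122 [ 0.6765 -0.0724  0.0815]
scene5 cup 2378 [ 0.6681 -0.1507  0.0624]
scene5 head 784 [ 0.4017 -0.1123  0.0348]
scene5 carab 445 [0.4049 0.0765 0.0086]
```

View pics/scene5z.png

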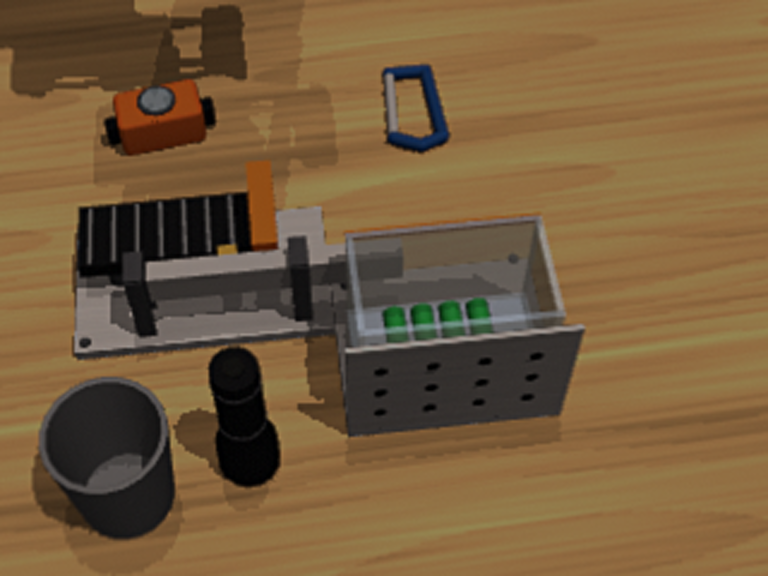

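The picture shows the lug at (262,205), past the tooth at (227,250). The bar lies across the front of the bin up to about (400,260), and the tread is back up (z 39.9). I hand in the job.

```bash
python3 -c "
from h import *
print(robot.job_done()); rep()"
```

```text
the job is handed in; nothing more can be done
None
the job is handed in; nothing more can be done
```

I pushed the bin shut and pressed the tread down about 9.5 mm. Holding it there, I slid the lug past the tooth to the bolt's end stop, lifted off, and handed the job in at about 9.7 s. The hand-in reports no verdict.

The last checks, from the final scene camera picture in the plate frame, all agreed:

| Item | Measured | Expected |
|---|---|---|
| Bin front edge | x about 1.6–1.8 mm | 2 mm when shut |
| Lug position | y -37.4 to -22.1, so bolt travel about 55 mm | 55 mm when home |
| Tread top | z 39.9 mm | 40 mm at rest |
| Tooth top | z about 49 mm | 49 mm at rest |
| Cup, flashlight, headlamp, carabiner | moved less than 1 mm | under 15 mm |

The arm was clear of everything, with force readings under 1 N. The state reading I tried after hand-in was refused, so nothing was checked after that point.

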